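# Set and lock the fence of a slicing guide

### The arm

A 7-joint arm with a two-finger parallel gripper is mounted at the origin on a cart in front of the work surface, level with it; the furniture and walls round the work are solid. World frame = base frame: x ahead of the robot, y to its left, z up, the work surface at z = 0. Lengths are in m, angles in rad, forces in N, time in s.
With the tool pointing down it reaches from about 0.4 to 0.85 m from the base axis. Payload 10.4 kg.
Tool frame: the origin (TCP) lies between the finger pads; the fingertips stand 17 mm ahead of it and the grasp point (between the pads) lies 2 mm behind it; z points along the fingers, y is the line along which they close (so a half turn about z gives the same grasp; the last joint's range is limited). The gripper opens to 85 mm and grips with 20 to 120 N. Pads are 22 mm wide; open, the fingers measure 114 mm over their backs; the gripper's body (76 mm by 85 mm) begins 54 mm behind the grasp point. The pads swing forward as they close: fully open they stand 13 mm farther back than shut.
Start: joints at [1.192, 0.332, -0.065, 1.46, 0.022, 1.35, -0.088], TCP at [0.218, -0.586, 0.248] pointing down, gripper open.
Joint ranges: [-2.6, 2.6], [-0.5, 2.12], [-1.47, 1.34], [0.16, 2.42], [-1.27, 4.41], [0.06, 2.06], [-2.6, 2.6]. Speed limits (rad/s): [2.22, 2.22, 2.79, 2.79, 3.14, 3.14, 3.14].

### API

Orientations are given as a unit quaternion [x, y, z, w].
In Python, from workcell import readout, imaging, manip gives the robot as it stands. The module is installed in compiled form; this text tells all that it offers.
- The arm moves only by the shell command python3 -m crank 'ROWS' [OPENING] [FORCE]. ROWS is JSON, a list of rows, each a list of 4 numbers: the shift along the tool's x, y, z as a fraction of full scale, then the turn about the tool's z as a fraction of full scale. In form: [[x, y, z, yaw], ...]. A call has 1 to 5 rows; each row is the pose to reach, as a shift and turn from the pose commanded when the call began, along the tool's axes at that moment; what a row does not reach only later rows make up. Full scale, the value 1, is 400 mm for a shift and 60 degrees for a turn. A row lasts 1/12 s, in which the tool goes at most 41.7 mm and 7.16 degrees, less where a joint would pass 70% of its speed; a pose out of reach is approached as far as the arm can. A call with a number of a shift or a turn outside -1 to 1 is refused whole. A call with a gripper value outside its range is refused whole. OPENING is the gripper command: -1 is shut, 1 is fully open, values between are in proportion, set as the call begins (- or left out, the last holds). The fingers move at their own pace and stop on an object; FORCE is the grip in N (left out, the last holds). Time passes only in rows, so rows that repeat a pose let the fingers close. It gives the time, the measured TCP pose, the force, the opening and the grip force at its end, in the units of the state.
- readout.get_obs(): the state, without advancing time (a new reading comes with each control period).
- imaging.camera(name): name is "side" or "top"; returns a dict with "color" (384x512x3 uint8, red, green, blue), "fx", "fy", "cx", "cy" (pixels), "rvec" (rotation vector, rad) and "tvec" (3), from world to camera coordinates, as OpenCV has them. Camera axes: x right, y down, z forward; pixel columns grow to the right and rows downward; lengths in m; the calibration is good to about 2 mm. A picture is of the moment at which its call begins. There is no depth.
- manip.hand_in(): hands the job in; it is judged then, once.
The state is a dict: "clock": time; "joint_pos": joint angles; "joint_velocities": joint speeds; "tau": joint torques, N m; "position": TCP position; "ee_rot": TCP orientation; "ft_force": force on the tool from outside, world axes, zero at the start; "torque": the same for the moment, N m; "grip_width": opening from 0.0 (shut) to 1.0 (fully open); "grasp_force": force on a finger pad.
Only numpy, scipy, OpenCV 4.12 (cv2) and the standard library are available. Lean on these libraries where they do the work, as an engineer would, in place of code of your own. Each camera call takes 0.05 s, during which the arm holds its last target. There are 200 camera calls.

### The job

Set the marble slicing guide for its thickest slices: with the fingertips push the wooden fence fully home against its two rubber-tipped stop pins, then screw the steel wing nut down clockwise (seen from above) with repeated fingertip strokes on its wings until it is fully tight. Only push with the fingertips or the outside of the fingers: do not pinch the fence or the nut, do not lift the guide or shove it about, and leave the timer, the tin and the red pot where they are.

Things in the scene. Friction and masses are not known exactly. Their poses are not given: they have to be found in the camera images.
- guide: Slicing guide: loose, heavy (3 kg) white marble slab, 230 mm along its own x, 280 mm along its own y, on rubber feet, top face 20 mm above the worktop. Origin: centre of the underside, z up. Its +y points from the fence to the wing nut; the nut's bolt stands at x 0, y +60 mm. Four knife posts, 9 mm thick, up to 69 mm above the worktop, stand at x +-102, y -103 and -120 mm.
- stop_left (a point): Top of one of the two steel stop pins for the fence, 53 mm above the worktop, at x +74, y +27 mm on the guide. Each pin is 12 mm thick with an 18 mm rubber collar near its top.
- stop_right (a point): Top of the other stop pin, at x -74, y +27 mm on the guide
- fence (a joint): Slide of the wooden fence along the guide's +y, in m: 0 = farthest from the nut, 0.060 = home against the stop pins; starts between 0 and 0.03. Friction 2.5 N, stays where left. The fence is an upright board 180 mm long (along the guide's x), 18 mm thick, top 67 mm above the worktop. Its slotted steel tongue (30 mm wide, top 25 mm above the worktop) runs under the nut.
- fence_face (a point): Middle of the fence's front face (the face on the guide's -y side, which is the one to push), 44 mm above the worktop; it moves with the fence. At home it lies 60 mm from the wing nut's axis, the fence's back face 42 mm.
- fence_front: Front face layer of the fence (on the guide's -y side), the face that is pushed; fixed to the fence; its origin, the same as the fence's, lies under the middle of the fence on the slab's top face.
- fence_back: Back face layer of the fence (on the wing nut's side); fixed to the fence, same origin. Pressing it and the front face together counts as pinching.
- wing_nut (a joint): Angle of the wing nut, rad, growing clockwise seen from above; 6.0 = fully tight (hard stop; wings then lie along the guide's y). It starts between 0.4 and 2.4, turns about the vertical bolt with 0.05 N m of friction, stays where it is left and does not rise or sink. Half a turn brings the other wing to the same place.
- nut_axis (a point): Point on the nut's vertical axis at mid height of its wings, 47 mm above the worktop. Its hub is a low cone (radius 18 mm at the foot, 8 mm at the top, 43 mm above the worktop); the bolt's end is 53 mm above the worktop. Nothing else stands within 60 mm of the axis on the guide's +y side.
- wing_tip_a (a point): Outer end of one wing, 35 mm from the axis, 47 mm above the worktop. Each wing is an upright steel plate, 10 mm thick over its raised thumb pads, from the hub to 35 mm from the axis and from 37 to 57 mm above the worktop; the pads cover 12 to 31 mm from the axis.
- wing_tip_b (a point): Outer end of the opposite wing, the same size.
- push_faces: The raised pads on those faces of the two wings that are pushed to turn the nut clockwise; origin on the nut's axis at the foot of the hub, 27 mm above the worktop.
- back_faces: The raised pads on the other faces of the two wings; same origin. Pressing these and the push faces together counts as pinching.
- wing_a: Middle plate (rib and outer end) of one wing; origin on the nut's axis. Pressing the outer ends of both wings together counts as pinching.
- wing_b: Middle plate of the other wing; same origin.
- kitchen_timer: Bystander: loose round kitchen timer, 62 mm across, 52 mm high; origin under its centre.
- tin_tuna: Bystander: loose flat food tin, 86 mm across, 40 mm high; origin under its centre.
- red_pot: Bystander: loose small round red pot, 86 mm across, 42 mm high; origin under its centre.

How it is judged:
By the outcome, as a careful person would: the job done as asked, in the order asked, and still so for the second after the job is handed in, with the robot touching nothing.
It also fails if it takes over 67 s, if anything falls off the work surface, if the arm or the gripper's body presses on something with over 40 N, if the wrist force passes 120 N, or if a joint passes its speed limit or range.

## Working session

There is one attempt and no reset: what is moved stays moved. The work goes in short steps, Python scripts to look and compute and a shell command to move; the robot and the scene stay as the last step left them, time stands still between calls to the robot, and variables do not carry over. Pictures are saved under pics/ and viewed, at most 10 in all, crops included, and the job is handed in when it is done.

```bash
mkdir -p pics; python3 - <<'E'
from workcell import readout, imaging
import cv2
print(readout.get_obs())
for n in("side","top"):
    c=imaging.camera(n); cv2.imwrite(f"pics/{n}0.png",cv2.resize(c["color"][:,:,::-1],(800,600),interpolation=cv2.INTER_CUBIC))
    print({k:v for k,v in c.items() if k!="color"})
E
```

```text
{'clock': 0.0, 'joint_pos': array([ 1.19237958,  0.33289933, -0.06470654,  1.46096452,  0.02157763,
        1.34989587, -0.08853101]), 'joint_velocities': array([-4.90957077e-04,  4.31822826e-04, -6.86046723e-05, -1.56210104e-03,
       -5.74979347e-04, -1.47307897e-03,  2.00687064e-04]), 'tau': array([ 1.68989220e-03, -6.25449443e+01,  5.04876708e-02, -3.91600192e+01,
        1.64243812e-02,  9.88911081e-03,  3.79985647e-05]), 'position': array([ 0.21760232, -0.58551039,  0.2474877 ]), 'ee_rot': array([ 9.84216468e-01,  1.76967237e-01, -1.52213144e-04, -7.20390220e-04]), 'ft_force': array([ 0.51773553, -0.24030173, -0.26133782]), 'torque': array([ 2.34794237e-02, -8.00746709e-05,  2.69204201e-02]), 'grasp_force': 0.0, 'grip_width': 1.00019970182588}
{'fx': 372.07874409609286, 'fy': 372.07874409609286, 'cx': 259.2121919234733, 'cy': 193.83638166526032, 'rvec': array([ 2.27637184, -0.30981009,  0.16924184]), 'tvec': array([-0.53411784,  0.25845701,  0.73039832])}
{'fx': 494.20056638756597, 'fy': 494.20056638756597, 'cx': 260.26515156289906, 'cy': 186.44656503692602, 'rvec': array([ 2.1531784 , -2.1092701 ,  0.15497732]), 'tvec': array([0.15291289, 0.57883696, 1.20697315])}
```

View pics/side0.png

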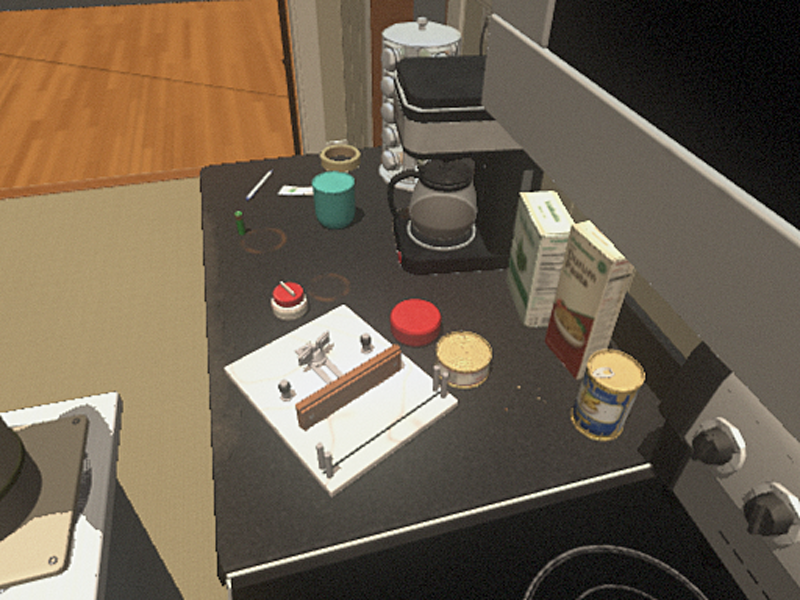

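View pics/top0.png

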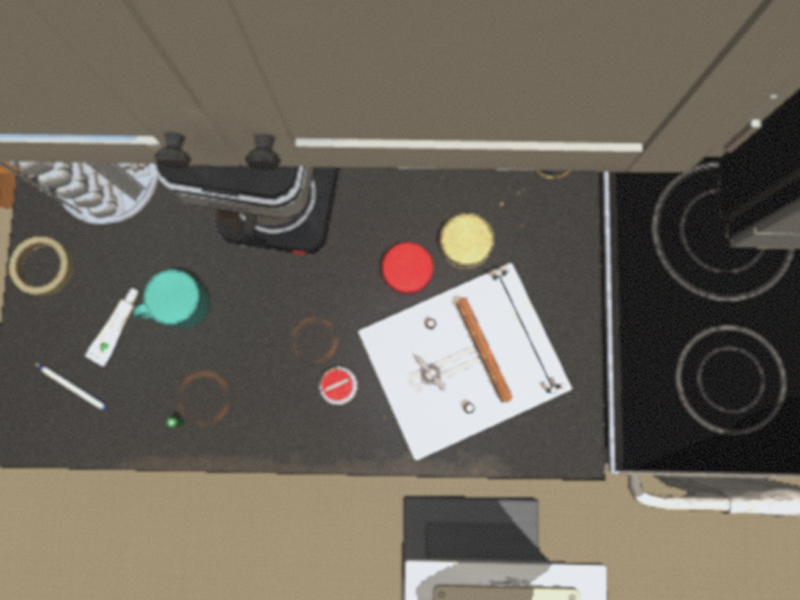

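The guide, with its nut at top-pic (431,373), fence at (485,350) and posts on the right, is clear in both views. The timer is at (338,386), the pot at (408,268) and the tin at (467,239). Next I fit the guide's pose from its corners and take enlarged crops.

```bash
cat >h.py <<'E'
import numpy as np, cv2, json
from workcell import readout, imaging
from scipy.optimize import least_squares
S=800/512
def proj(c,P): return cv2.projectPoints(np.array(P,float).reshape(-1,3),np.array(c["rvec"]),np.array(c["tvec"]),np.array([[c["fx"],0,c["cx"]],[0,c["fy"],c["cy"]],[0,0,1]]),None)[0][:,0]
def back(c,uv,z):
    R=cv2.Rodrigues(c["rvec"])[0]; d=R.T@np.array([(uv[0]-c["cx"])/c["fx"],(uv[1]-c["cy"])/c["fy"],1]); o=-R.T@c["tvec"]
    return o+d*(z-o[2])/d[2]
def G(g,p):
    c,s=np.cos(g[2]),np.sin(g[2]); p=np.array(p,float).reshape(-1,3)
    return np.c_[g[0]+c*p[:,0]-s*p[:,1],g[1]+s*p[:,0]+c*p[:,1],p[:,2]]
def crop(c,name,u0,v0,w,h,k):
    M=np.array([[k,0,-u0*k+(k-1)/2],[0,k,-v0*k+(k-1)/2]],float)
    cv2.imwrite(f"pics/{name}.png",cv2.warpAffine(c["color"][:,:,::-1].copy(),M,(w*k,h*k),flags=cv2.INTER_CUBIC))
E
python3 - <<'E'
from h import *
t=imaging.camera("top");s=imaging.camera("side")
C=[[.115,.14,.02],[.115,-.14,.02],[-.115,-.14,.02],[-.115,.14,.02]]
pt=np.array([[359,331],[513,263],[572,388],[417,459]])/S; ps=np.array([[345,306],[456,402],[333,485],[226,371]])/S
for i in range(4): print(back(t,pt[i],.02).round(3),back(s,ps[i],.02).round(3))
y=back(t,pt[0],.02)-back(t,pt[1],.02)
c0=np.mean([back(t,q,.02) for q in pt],0)
f=lambda g:np.r_[(proj(t,G(g,C))-pt).ravel(),(proj(s,G(g,C))-ps).ravel()]
r=least_squares(f,[c0[0],c0[1],np.arctan2(-y[0],y[1])]); print(r.x,r.fun.round(1))
json.dump(list(r.x),open("g.json","w"))
print("nut",G(r.x,[0,.06,.047]),proj(t,G(r.x,[[0,.06,.053]])),proj(s,G(r.x,[[0,.06,.053]])))
a=t["color"][150:300,210:390]; 
crop(t,"t1",225,160,150,140,5);crop(s,"s1",135,185,165,130,4)
for n,p in dict(timer=(338,386),pot=(408,268),tin=(467,239)).items(): print(n,back(t,np.array(p)/S,.045))
E
```

```text
[0.512 0.242 0.02 ] [0.516 0.238 0.02 ]
[ 0.631 -0.011  0.02 ] [ 0.63 -0.01  0.02]
[ 0.426 -0.107  0.02 ] [ 0.432 -0.097  0.02 ]
[0.308 0.143 0.02 ] [0.311 0.137 0.02 ]
[0.47139969 0.06853213 0.44421164] [-0.7 -1.1 -1.  -1.6  0.3 -0.6 -1.1  0.2 -0.9 -1.5  1.9 -1.1 -1.   5.2
 -1.9 -2.2]
nut [[0.44561492 0.12270911 0.047     ]] [[276.04545943 238.05444011]] [[200.67819389 221.57834732]]
timer [0.42060322 0.27123445 0.045     ]
pot [0.6146276  0.16349672 0.045     ]
tin [0.66499967 0.06755391 0.045     ]
```

View pics/t1.png

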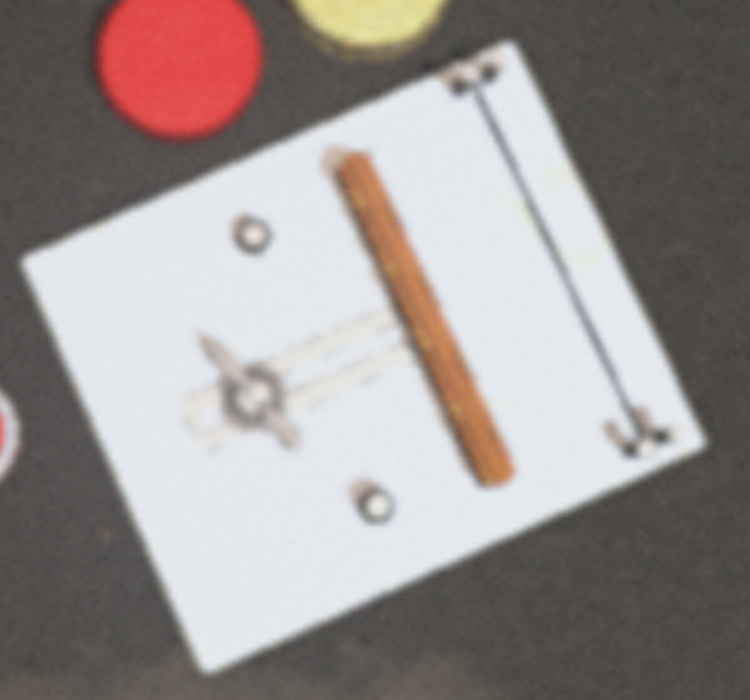

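View pics/s1.png

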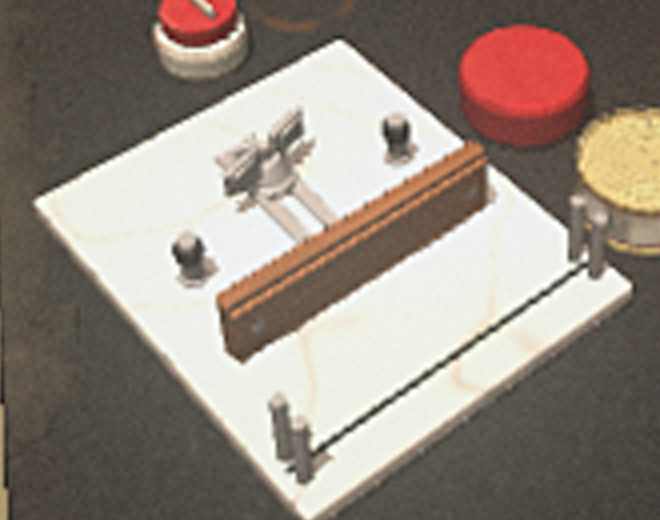

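```bash
python3 - <<'E'
from h import *
t=imaging.camera("top");s=imaging.camera("side")
C=[[.115,.14,.02],[.115,-.14,.02],[-.115,-.14,.02],[-.115,.14,.02],[.074,.027,.053],[-.074,.027,.053]]
T=lambda p:(np.array(p)-2)/5+[225,160]
pt=T([[25,258],[512,42],[706,440],[207,673],[252,234],[375,504]]); ps=(np.array([[340,40],[632,288],[308,516],[36,203],[397,115],[187,238]])-1.5)/4+[135,185]
f=lambda g:np.r_[(proj(t,G(g,C))-pt).ravel(),(proj(s,G(g,C))-ps).ravel()]
r=least_squares(f,[.47,.07,.44],loss="soft_l1"); g=r.x; print(g,f(g).reshape(-1,2).round(1).tolist())
json.dump(list(g),open("g.json","w"))
inv=lambda P:((lambda d:[np.cos(g[2])*d[0]+np.sin(g[2])*d[1],-np.sin(g[2])*d[0]+np.cos(g[2])*d[1]])(np.array(P)[:2]-g[:2]))
for n,p,z in [("a",(200,335),.053),("b",(294,445),.053),("bolt",(252,397),.053),("f1",(353,155),.067),("f2",(497,480),.067),("timer",(-10,430),.05)]:
    print(n,np.round(inv(back(t,T(p),z)),4))
for n,p,z in [("sa1",(300,112),.057),("sb1",(222,155),.057),("fl",(222,300),.067),("fr",(478,148),.067)]:
    print(n,np.round(inv(back(s,(np.array(p)-1.5)/4+[135,185],z)),4))
print("nut",G(g,[0,.06,0]),"ydir deg",np.degrees(g[2]))
for n,p in dict(timer=(338,386),pot=(408,268),tin=(467,239)).items(): print(n,inv(back(t,np.array(p)/S,.045)))
o=readout.get_obs(); from scipy.spatial.transform import Rotation as R; print(R.from_quat(o["ee_rot"]).as_matrix().round(3))
E
```

```text
[0.47074709 0.06989182 0.44340563] [[-1.1, -0.3], [-0.1, -1.0], [0.0, 0.5], [-0.8, -0.0], [0.3, -0.5], [0.5, -0.1], [-0.0, -0.6], [0.7, -0.8], [-0.1, 1.5], [-1.2, -0.5], [-0.4, 1.2], [-0.1, 0.6]]
a [0.0376 0.0727]
b [-0.0312  0.0527]
bolt [-0.0011  0.0618]
f1 [ 0.087  -0.0333]
f2 [-0.0874 -0.0299]
timer [0.0376 0.1873]
sa1 [0.0317 0.0661]
sb1 [-0.0242  0.0661]
fl [-0.0874 -0.0312]
fr [ 0.0874 -0.0338]
nut [[0.445006   0.12408957 0.        ]] ydir deg 25.40527102461664
timer [np.float64(0.04108490757267681), np.float64(0.20338459096454314)]
pot [np.float64(0.17012486865142634), np.float64(0.022825552206065733)]
tin [np.float64(0.17446453275492269), np.float64(-0.08544971900483815)]
[[ 0.937  0.348 -0.   ]
 [ 0.348 -0.937  0.   ]
 [-0.    -0.    -1.   ]]
```

```bash
python3 -m crank '[[0.073,-0.068,0,0],[0.146,-0.136,0,0],[0.219,-0.204,0,0],[0.292,-0.272,0,0],[0.365,-0.34,0,0]]' -1 20
python3 -m crank '[[0.073,-0.068,0,0],[0.146,-0.136,0,0],[0.219,-0.204,0,0],[0.292,-0.272,0,0],[0.365,-0.34,0,0]]'
python3 -m crank '[[0.073,-0.068,0,0],[0.146,-0.136,0,0],[0.219,-0.204,0,0],[0.292,-0.272,0,0],[0.365,-0.34,0,-0.083]]'
cat >>h.py <<'E'
def st(show=True):
    from scipy.spatial.transform import Rotation as R
    g=json.load(open("g.json")); o=readout.get_obs(); d=o["position"][:2]-g[:2]; c,s=np.cos(g[2]),np.sin(g[2])
    M=R.from_quat(o["ee_rot"]).as_matrix(); F=o["ft_force"]
    print("t %.2f guide xy mm %.1f %.1f z %.1f | yaw err deg %.2f tilt %.3f | F guide %.1f %.1f %.1f grip %.2f"%(o["clock"],1e3*(c*d[0]+s*d[1]),1e3*(-s*d[0]+c*d[1]),1e3*o["position"][2],np.degrees(np.arctan2(M[1,0],M[0,0])-g[2]),M[2,2],c*F[0]+s*F[1],-s*F[0]+c*F[1],F[2],o["grip_width"]))
E
python3 -c "from h import *;st()"
```

```text
clock: 0.72
position: [0.3077, -0.4057, 0.2483]
ee_rot: [0.984, 0.177, -0.0, 0.0]
ft_force: [0.7, -0.5, 0.1]
grip_width: 0.299
grasp_force: 0.0
clock: 1.13
position: [0.3971, -0.2273, 0.2485]
ee_rot: [0.984, 0.177, 0.0, 0.0]
ft_force: [1.3, -1.2, 0.6]
grip_width: 0.001
grasp_force: 0.0
clock: 1.55
position: [0.4867, -0.049, 0.2486]
ee_rot: [0.976, 0.219, 0.0, 0.0]
ft_force: [1.4, -1.5, -1.3]
grip_width: -0.006
grasp_force: 0.0
t 1.55 guide xy mm -36.6 -114.2 z 248.6 | yaw err deg -0.13 tilt -1.000 | F guide 0.6 -2.0 -1.3 grip -0.01
```

```bash
python3 -m crank '[[0.09,-0.085,0,0],[0.09,-0.085,0.1,0],[0.09,-0.085,0.2,0],[0.09,-0.085,0.3,0],[0.09,-0.085,0.4,0]]' >/dev/null
python3 -m crank '[[0,0,0.04,0],[0,0,0.084,0],[0,0,0.084,0]]' >/dev/null
python3 - <<'E'
from h import *
st(); c=imaging.camera("side"); crop(c,"s2",135,165,165,150,4)
E
```

```text
t 2.22 guide xy mm -3.8 -80.8 z 51.5 | yaw err deg -0.03 tilt -1.000 | F guide 0.4 0.5 -0.1 grip 0.00
```

View pics/s2.png

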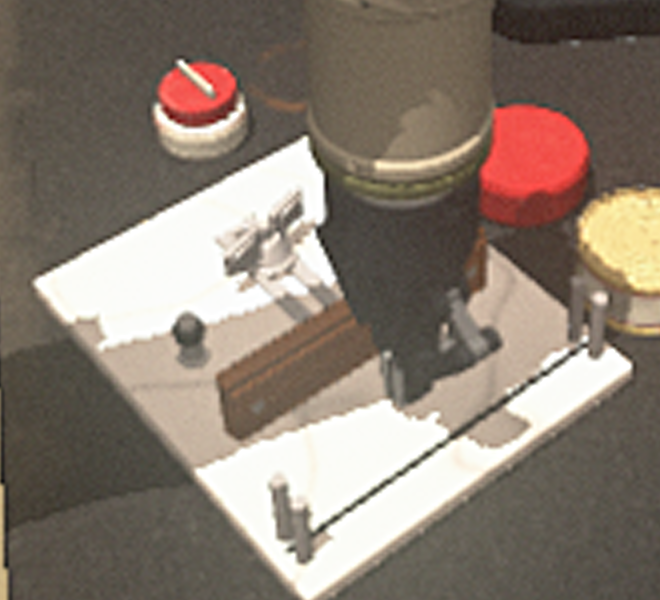

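The fingers stand in front of the fence, tip about at pixel (410,400), clear of the posts. Now I push.

```bash
python3 -m crank '[[0.01,-0.03,0,0],[0.01,-0.05,0,0],[0.01,-0.065,0,0],[0.01,-0.08,0,0],[0.01,-0.095,0,0]]' >/dev/null; python3 -c "from h import *;st()"
python3 -m crank '[[0,-0.012,0,0],[0,-0.024,0,0],[0,-0.036,0,0],[0,-0.045,0,0],[0,-0.052,0,0]]' >/dev/null; python3 -c "from h import *;st()"
```

```text
t 2.68 guide xy mm 2.8 -44.1 z 55.7 | yaw err deg -0.06 tilt -1.000 | F guide 1.3 -2.8 1.8 grip -0.00
t 3.10 guide xy mm 2.2 -22.5 z 54.7 | yaw err deg -0.03 tilt -1.000 | F guide 0.0 -2.4 2.3 grip 0.00
```

```bash
python3 -m crank '[[0,-0.006,0,0],[0,-0.01,0,0],[0,-0.014,0,0],[0,-0.014,0,0]]' >/dev/null; python3 -c "from h import *;st()"
python3 -m crank '[[0,-0.002,0,0],[0,-0.004,0,0],[0,-0.004,0,0]]' >/dev/null; python3 -c "from h import *;st()"
```

```text
t 3.43 guide xy mm 2.1 -17.0 z 54.6 | yaw err deg -0.02 tilt -1.000 | F guide 0.6 -2.0 0.5 grip 0.00
t 3.68 guide xy mm 2.1 -15.7 z 54.6 | yaw err deg -0.05 tilt -1.000 | F guide 0.0 -2.8 0.3 grip -0.00
```

```bash
for i in 1; do python3 -m crank '[[0,-0.002,0,0],[0,-0.004,0,0],[0,-0.004,0,0]]' >/dev/null; python3 -c "from h import *;st()"; done
python3 -m crank '[[0,-0.002,0,0],[0,-0.003,0,0],[0,-0.003,0,0]]' >/dev/null; python3 -c "from h import *;st()"
```

```text
t 3.93 guide xy mm 2.1 -14.0 z 54.6 | yaw err deg -0.04 tilt -1.000 | F guide -0.2 -1.8 0.3 grip -0.00
t 4.18 guide xy mm 2.1 -13.4 z 54.6 | yaw err deg -0.06 tilt -1.000 | F guide 0.9 -4.8 -0.6 grip -0.00
```

```bash
python3 -m crank '[[0,-0.002,0,0],[0,-0.002,0,0]]' >/dev/null; python3 -c "from h import *;st()"
python3 -m crank '[[0,-0.002,0,0],[0,-0.002,0,0]]' >/dev/null; python3 -c "from h import *;st()"
```

```text
t 4.35 guide xy mm 2.1 -13.3 z 54.7 | yaw err deg -0.10 tilt -1.000 | F guide 1.0 -7.2 -1.5 grip -0.00
t 4.52 guide xy mm 2.0 -13.3 z 54.7 | yaw err deg -0.13 tilt -1.000 | F guide 1.0 -10.5 -3.3 grip -0.00
```

```bash
python3 -m crank '[[0,0.03,0,0],[0,0.05,-0.05,0],[0,0.05,-0.13,0],[0,0,-0.2,0],[0.04,-0.09,-0.2,0]]' >/dev/null
python3 -m crank '[[0,-0.1,0,0],[0,-0.2,0,0],[0,-0.23,0,0],[0,-0.23,0,0]]' >/dev/null
python3 - <<'E'
from h import *
st(); c=imaging.camera("side"); crop(c,"s3",145,195,130,100,6); t=imaging.camera("top"); cv2.imwrite("pics/raw_t.png",t["color"])
g=json.load(open("g.json"))
k=lambda P:((proj(c,G(g,P))-[145,195])*6+2.5).round(0).tolist()
print("fence home top corners",k([[.09,0,.067],[-.09,0,.067],[.09,.018,.067],[-.09,.018,.067]]))
for q in (.8,1.0,1.2): a=6-q+np.pi/2; print(q,k([[.035*np.cos(a),.06+.035*np.sin(a),.057],[-.035*np.cos(a),.06-.035*np.sin(a),.057]]))
E
```

```text
t 5.27 guide xy mm 18.1 121.0 z 134.9 | yaw err deg 0.34 tilt -1.000 | F guide -0.7 -0.5 0.5 grip -0.00
fence home top corners [[606.0, 113.0], [218.0, 341.0], [578.0, 89.0], [191.0, 312.0]]
0.8 [[374.0, 96.0], [291.0, 213.0]]
1.0 [[388.0, 101.0], [276.0, 207.0]]
1.2 [[401.0, 109.0], [263.0, 199.0]]
```

View pics/s3.png

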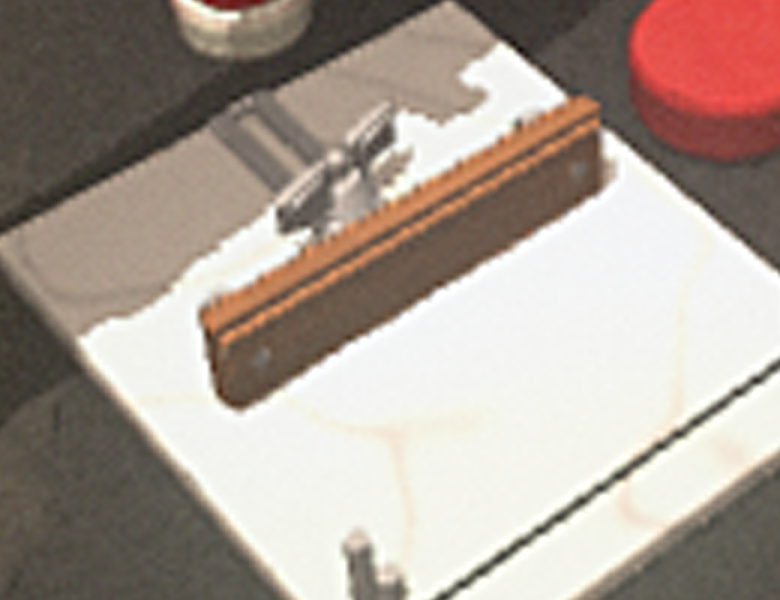

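The fence's top-front corners are at about (603,118) and (212,333), where a homed fence should be. The wing tips at (390,105) and (283,205) give a nut angle of about 0.97. Next is a stroke planner that keeps the finger flat on the wing.

```bash
cat >>h.py <<'E'
def plan(targets):
    """targets: (theta deg of pushed wing, mode 'a' along/'p' perp, r mm, gap mm, tcp z mm) -> rows from present pose"""
    from scipy.spatial.transform import Rotation as R
    g=json.load(open("g.json")); o=readout.get_obs(); c,s=np.cos(g[2]),np.sin(g[2])
    d=o["position"][:2]-g[:2]; p=np.array([c*d[0]+s*d[1],-s*d[0]+c*d[1]-.06])*1e3
    M=R.from_quat(o["ee_rot"]).as_matrix(); psi=np.arctan2(M[1,0],M[0,0])-g[2]; rows=[]
    for th,m,r,gap,z in targets:
        a=np.radians(th); n=np.array([-np.sin(a),np.cos(a)]); half=13.5 if m=='a' else 11
        e=r*np.array([np.cos(a),np.sin(a)])+n*(5+half+gap)-p
        w=a-(0 if m=='a' else np.pi/2); dy=(w-psi+np.pi/2)%np.pi-np.pi/2
        rows.append([round(v,3) for v in((e[0]*np.cos(psi)+e[1]*np.sin(psi))/400,(e[0]*np.sin(psi)-e[1]*np.cos(psi))/400,(o["position"][2]*1e3-z)/400,-np.degrees(dy)/60)])
    print("at",p.round(1),"psi %.1f j7 %.2f"%(np.degrees(psi),o["joint_pos"][6])); print(rows)
E
python3 -c "
from h import *
st();plan([(14,'a',22,25,135),(14,'a',22,12,58)]+[(14-6.6*i,'a',22,0,58) for i in range(5)])"
```

```text
t 5.37 guide xy mm 18.1 116.5 z 134.6 | yaw err deg 0.02 tilt -1.000 | F guide 0.2 -0.2 0.0 grip 0.00
at [18.1 56.5] psi 0.0 j7 -1.73
[[np.float64(-0.018), np.float64(0.023), np.float64(-0.001), np.float64(-0.233)], [np.float64(-0.01), np.float64(0.054), np.float64(0.191), np.float64(-0.233)], [np.float64(-0.003), np.float64(0.083), np.float64(0.191), np.float64(-0.233)], [np.float64(0.003), np.float64(0.088), np.float64(0.191), np.float64(-0.123)], [np.float64(0.009), np.float64(0.094), np.float64(0.191), np.float64(-0.013)], [np.float64(0.014), np.float64(0.101), np.float64(0.191), np.float64(0.097)], [np.float64(0.018), np.float64(0.108), np.float64(0.191), np.float64(0.207)]]
```

```bash
python3 -m crank '[[-0.018,0.01,0.05,-0.1],[-0.018,0.02,0.1,-0.2],[-0.01,0.045,0.15,-0.233],[-0.01,0.054,0.191,-0.233],[-0.01,0.054,0.191,-0.233]]' >/dev/null
python3 -c "
from h import *
st();plan([(14-6.6*i,'a',22,0,58) for i in range(5)])"
```

```text
t 5.78 guide xy mm 12.1 92.4 z 55.2 | yaw err deg 13.72 tilt -1.000 | F guide -1.4 -0.4 -1.1 grip 0.00
at [12.1 32.4] psi 13.7 j7 -1.54
[[np.float64(0.006), np.float64(0.025), np.float64(-0.007), np.float64(-0.005)], [np.float64(0.011), np.float64(0.032), np.float64(-0.007), np.float64(0.105)], [np.float64(0.015), np.float64(0.039), np.float64(-0.007), np.float64(0.215)], [np.float64(0.019), np.float64(0.046), np.float64(-0.007), np.float64(0.325)], [np.float64(0.021), np.float64(0.054), np.float64(-0.007), np.float64(0.435)]]
```

```bash
python3 -m crank '[[0.006,0.025,0,-0.005],[0.011,0.032,0,0.105],[0.015,0.039,0,0.215],[0.019,0.046,0,0.325],[0.021,0.054,0,0.435]]' >/dev/null
python3 -c "
from h import *
st();plan([(-12.4-6*i,'a',22,0,57) for i in range(5)])"
```

```text
t 6.20 guide xy mm 28.7 75.6 z 59.6 | yaw err deg -12.51 tilt -1.000 | F guide 1.4 2.8 -1.4 grip -0.00
at [28.7 15.6] psi -12.5 j7 -1.94
[[np.float64(-0.007), np.float64(0.007), np.float64(0.007), np.float64(-0.002)], [np.float64(-0.002), np.float64(0.013), np.float64(0.007), np.float64(0.098)], [np.float64(0.002), np.float64(0.02), np.float64(0.007), np.float64(0.198)], [np.float64(0.005), np.float64(0.026), np.float64(0.007), np.float64(0.298)], [np.float64(0.007), np.float64(0.034), np.float64(0.007), np.float64(0.398)]]
```

```bash
python3 -m crank '[[-0.005,0.007,0.005,0],[-0.002,0.013,0.005,0.098],[0.002,0.02,0.005,0.198],[0.005,0.027,0.005,0.298],[0.007,0.034,0.005,0.398]]' >/dev/null
python3 -c "
from h import *
st();plan([(-36.4,'a',22,0,57),(-36.4,'a',22,25,57),(-36.4,'a',40,25,57),])"
```

```text
t 6.62 guide xy mm 28.9 61.9 z 57.5 | yaw err deg -36.07 tilt -1.000 | F guide 3.2 2.1 -2.4 grip -0.00
at [28.9  1.9] psi -36.1 j7 -2.30
[[np.float64(-0.0), np.float64(0.001), np.float64(0.001), np.float64(0.005)], [np.float64(0.0), np.float64(-0.062), np.float64(0.001), np.float64(0.005)], [np.float64(0.045), np.float64(-0.062), np.float64(0.001), np.float64(0.005)]]
```

```bash
python3 -m crank '[[0,-0.04,0,0],[0,-0.05,-0.05,0],[0,-0.05,-0.12,-0.1],[0,-0.05,-0.15,-0.2],[0,-0.05,-0.15,-0.319]]' >/dev/null
python3 -m crank '[[0,0,0,-0.119],[0,0,0,-0.238],[0,0,0,-0.357],[0,0,0,-0.476],[0,0,0,-0.595]]' >/dev/null
python3 -m crank '[[0,0,0,-0.119],[0,0,0,-0.238],[0,0,0,-0.357],[0,0,0,-0.476],[0,0,0,-0.595]]' >/dev/null
python3 -m crank '[[0,0,0,-0.119],[0,0,0,-0.238],[0,0,0,-0.357],[0,0,0,-0.476],[0,0,0,-0.595]]' >/dev/null
python3 -m crank '[[0,0,0,-0.119],[0,0,0,-0.238],[0,0,0,-0.357],[0,0,0,-0.476],[0,0,0,-0.595]]' >/dev/null
python3 -m crank '[[0,0,0,-0.1],[0,0,0,-0.2],[0,0,0,-0.3],[0,0,0,-0.3]]' >/dev/null
python3 - <<'E'
from h import *
st();plan([(144,'a',22,12,115),(144,'a',22,12,57)])
c=imaging.camera("side"); crop(c,"s4",145,195,130,100,6)
g=json.load(open("g.json"))
k=lambda P:((proj(c,G(g,P))-[145,195])*6+2.5).round(0).tolist()
for th in (-26,-36,-46): a=np.radians(th); print(th,k([[.035*np.cos(a),.06+.035*np.sin(a),.057],[-.035*np.cos(a),.06-.035*np.sin(a),.057]]))
E
```

```text
t 9.03 guide xy mm 39.5 77.3 z 116.9 | yaw err deg 144.33 tilt -1.000 | F guide 0.7 0.4 -0.2 grip -0.00
at [39.5 17.3] psi 144.3 j7 0.68
[[np.float64(0.11), np.float64(-0.169), np.float64(0.005), np.float64(0.006)], [np.float64(0.11), np.float64(-0.169), np.float64(0.15), np.float64(0.006)]]
-26 [[421.0, 137.0], [244.0, 168.0]]
-36 [[423.0, 148.0], [244.0, 157.0]]
-46 [[422.0, 159.0], [246.0, 146.0]]
```

View pics/s4.png

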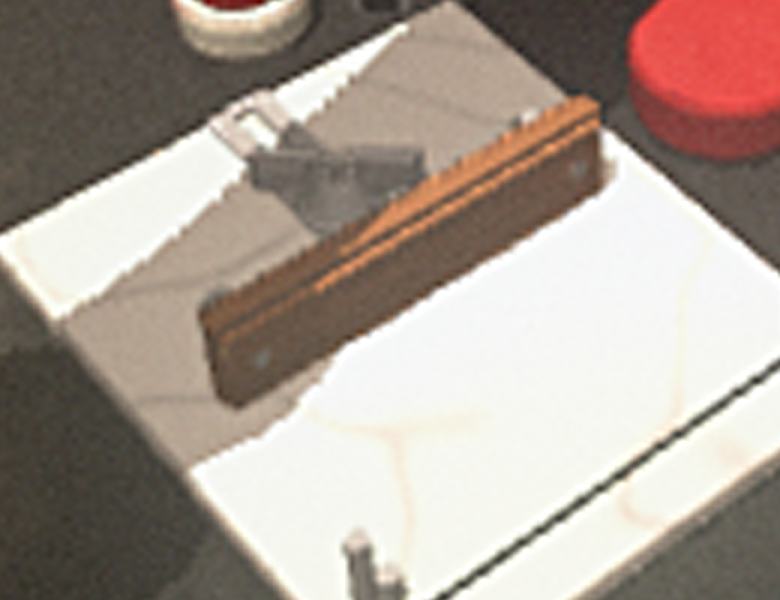

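The nut turned as planned: tips at (424,150) and (247,155), so the wing is at about -36°. The fence and slab have not moved. Going to the other wing.

```bash
python3 -m crank '[[0.05,-0.08,0,0],[0.11,-0.169,0,0],[0.11,-0.169,0.05,0],[0.11,-0.169,0.12,0],[0.11,-0.169,0.15,0]]' >/dev/null
python3 -m crank '[[0,0,0,0]]' >/dev/null
python3 -c "
from h import *
st();plan([(144-6.6*i,'a',22,0,57) for i in range(5)])"
```

```text
t 9.58 guide xy mm -37.8 49.1 z 54.6 | yaw err deg 143.74 tilt -1.000 | F guide 1.0 -0.1 0.2 grip 0.00
at [-37.8 -10.9] psi 143.7 j7 0.75
[[np.float64(-0.005), np.float64(0.031), np.float64(-0.006), np.float64(-0.004)], [np.float64(-0.0), np.float64(0.038), np.float64(-0.006), np.float64(0.106)], [np.float64(0.004), np.float64(0.045), np.float64(-0.006), np.float64(0.216)], [np.float64(0.007), np.float64(0.053), np.float64(-0.006), np.float64(0.326)], [np.float64(0.01), np.float64(0.061), np.float64(-0.006), np.float64(0.436)]]
```

```bash
python3 -m crank '[[-0.005,0.031,0,0],[0,0.038,0,0.106],[0.004,0.045,0,0.216],[0.007,0.053,0,0.326],[0.01,0.061,0,0.436]]' >/dev/null
python3 -c "from h import *;st()"
python3 -m crank '[[0.005,0.007,0,0.11],[0.009,0.014,0,0.22],[0.012,0.021,0,0.33],[0.015,0.029,0,0.44],[0.016,0.037,0,0.55]]' >/dev/null
python3 -c "
from h import *
st();plan([(84.4-6.6*i,'a',22,0,57) for i in range(5)])"
```

```text
t 10.00 guide xy mm -24.9 71.2 z 57.2 | yaw err deg 117.33 tilt -1.000 | F guide -2.1 -3.5 -0.9 grip -0.00
t 10.42 guide xy mm -15.0 84.1 z 57.2 | yaw err deg 84.35 tilt -1.000 | F guide -3.5 -2.1 0.3 grip -0.00
at [-15.   24.1] psi 84.3 j7 -0.31
[[np.float64(-0.001), np.float64(-0.003), np.float64(0.001), np.float64(-0.001)], [np.float64(0.004), np.float64(0.003), np.float64(0.001), np.float64(0.109)], [np.float64(0.008), np.float64(0.011), np.float64(0.001), np.float64(0.219)], [np.float64(0.011), np.float64(0.018), np.float64(0.001), np.float64(0.329)], [np.float64(0.013), np.float64(0.026), np.float64(0.001), np.float64(0.439)]]
```

```bash
python3 -m crank '[[0.004,0.005,0,0.11],[0.008,0.012,0,0.22],[0.012,0.02,0,0.33],[0.014,0.028,0,0.44],[0.016,0.036,0,0.55]]' >/dev/null
python3 -c "from h import *;st()"
python3 -m crank '[[0.005,0.007,0,0.11],[0.009,0.014,0,0.22],[0.012,0.021,0,0.33],[0.015,0.029,0,0.44],[0.016,0.037,0,0.55]]' >/dev/null
python3 -c "
from h import *
st();plan([(18.4-6.6*i,'a',22,0,57) for i in range(6)])"
```

```text
t 10.83 guide xy mm 0.1 89.6 z 57.3 | yaw err deg 51.37 tilt -1.000 | F guide -2.5 0.0 -0.0 grip -0.00
t 11.25 guide xy mm 16.2 86.0 z 57.5 | yaw err deg 18.40 tilt -1.000 | F guide -2.3 1.6 -1.0 grip -0.00
at [16.2 26. ] psi 18.4 j7 -1.43
[[np.float64(-0.004), np.float64(0.003), np.float64(0.001), np.float64(0.0)], [np.float64(0.001), np.float64(0.009), np.float64(0.001), np.float64(0.11)], [np.float64(0.005), np.float64(0.016), np.float64(0.001), np.float64(0.22)], [np.float64(0.008), np.float64(0.024), np.float64(0.001), np.float64(0.33)], [np.float64(0.011), np.float64(0.032), np.float64(0.001), np.float64(0.44)], [np.float64(0.012), np.float64(0.04), np.float64(0.001), np.float64(0.55)]]
```

Continue to about -39°, then back off, lift and rewind 90° for the last stroke.

```bash
python3 -m crank '[[0.001,0.009,0,0.11],[0.005,0.016,0,0.22],[0.008,0.024,0,0.33],[0.011,0.032,0,0.44],[0.012,0.04,0,0.55]]' >/dev/null
python3 -m crank '[[0.005,0.007,0,0.11],[0.009,0.014,0,0.22],[0.012,0.021,0,0.33],[0.015,0.029,0,0.4]]' >/dev/null
python3 -c "from h import *;st();plan([(-38,'a',22,0,57)])"
python3 -m crank '[[0,-0.04,0,0],[0,-0.05,-0.05,0],[0,-0.05,-0.12,-0.1],[0,-0.05,-0.15,-0.2],[0,-0.05,-0.15,-0.319]]' >/dev/null
python3 -m crank '[[0,0,0,-0.119],[0,0,0,-0.238],[0,0,0,-0.357],[0,0,0,-0.476],[0,0,0,-0.595]]' >/dev/null
python3 -m crank '[[0,0,0,-0.119],[0,0,0,-0.238],[0,0,0,-0.357],[0,0,0,-0.476],[0,0,0,-0.586]]' >/dev/null
python3 -m crank '[[0,0,0,0],[0,0,0,0]]' >/dev/null
python3 - <<'E'
from h import *
st();plan([(140,'p',24,14,115),(140,'p',24,14,57)])
c=imaging.camera("side"); crop(c,"s5",145,195,130,100,6)
g=json.load(open("g.json"))
k=lambda P:((proj(c,G(g,P))-[145,195])*6+2.5).round(0).tolist()
for th in (-26,-36,-46): a=np.radians(th); print(th,k([[.035*np.cos(a),.06+.035*np.sin(a),.057],[-.035*np.cos(a),.06-.035*np.sin(a),.057]]))
E
```

```text
t 12.00 guide xy mm 29.6 60.0 z 57.8 | yaw err deg -38.61 tilt -1.000 | F guide 1.0 3.0 -0.7 grip 0.01
at [29.6  0. ] psi -38.6 j7 -2.33
[[np.float64(-0.003), np.float64(-0.001), np.float64(0.002), np.float64(-0.01)]]
t 13.42 guide xy mm 41.2 74.8 z 117.4 | yaw err deg 51.51 tilt -1.000 | F guide -0.6 0.4 1.2 grip -0.00
at [41.2 14.8] psi 51.5 j7 -0.80
[[np.float64(-0.167), np.float64(-0.12), np.float64(0.006), np.float64(0.025)], [np.float64(-0.167), np.float64(-0.12), np.float64(0.151), np.float64(0.025)]]
-26 [[421.0, 137.0], [244.0, 168.0]]
-36 [[423.0, 148.0], [244.0, 157.0]]
-46 [[422.0, 159.0], [246.0, 146.0]]
```

View pics/s5.png

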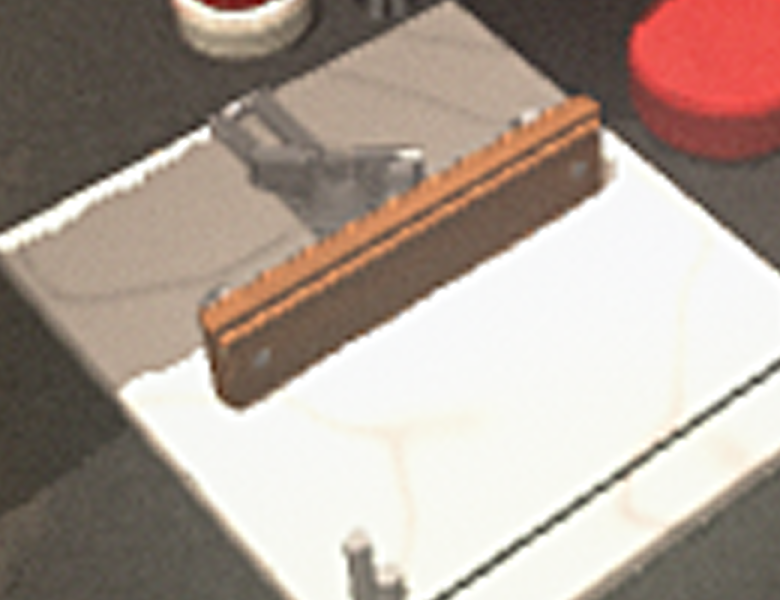

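Wings are at about -40° (tips (422,155) and (250,150)), so 50° remain. Last stroke on the other wing.

```bash
python3 -m crank '[[-0.08,-0.06,0,0],[-0.167,-0.12,0,0.025],[-0.167,-0.12,0.05,0.025],[-0.167,-0.12,0.12,0.025],[-0.167,-0.12,0.151,0.025]]' >/dev/null
python3 -m crank '[[0,0,0,0]]' >/dev/null
python3 -c "
from h import *
st();plan([(140-6.6*i,'p',24,0,57) for i in range(5)])"
```

```text
t 13.97 guide xy mm -39.9 52.1 z 54.3 | yaw err deg 50.04 tilt -1.000 | F guide -0.3 -0.6 -0.1 grip -0.00
at [-39.9  -7.9] psi 50.0 j7 -0.74
[[np.float64(0.039), np.float64(0.004), np.float64(-0.007), np.float64(0.001)], [np.float64(0.046), np.float64(-0.0), np.float64(-0.007), np.float64(0.111)], [np.float64(0.054), np.float64(-0.004), np.float64(-0.007), np.float64(0.221)], [np.float64(0.062), np.float64(-0.006), np.float64(-0.007), np.float64(0.331)], [np.float64(0.07), np.float64(-0.008), np.float64(-0.007), np.float64(0.441)]]
```

```bash
python3 -m crank '[[0.035,0.004,0,0],[0.046,0,0,0.111],[0.054,-0.004,0,0.221],[0.062,-0.006,0,0.331],[0.07,-0.008,0,0.441]]' >/dev/null
python3 -c "
from h import *
st();plan([(113.6-5*i,'p',24,0,57) for i in range(6)])"
```

```text
t 14.38 guide xy mm -22.8 75.3 z 56.8 | yaw err deg 23.29 tilt -1.000 | F guide -1.1 -4.1 0.2 grip -0.00
at [-22.8  15.3] psi 23.3 j7 -1.27
[[np.float64(-0.003), np.float64(-0.002), np.float64(-0.001), np.float64(-0.005)], [np.float64(0.002), np.float64(-0.006), np.float64(-0.001), np.float64(0.078)], [np.float64(0.008), np.float64(-0.008), np.float64(-0.001), np.float64(0.162)], [np.float64(0.014), np.float64(-0.011), np.float64(-0.001), np.float64(0.245)], [np.float64(0.02), np.float64(-0.012), np.float64(-0.001), np.float64(0.328)], [np.float64(0.026), np.float64(-0.014), np.float64(-0.001), np.float64(0.412)]]
```

```bash
python3 -m crank '[[0.003,-0.006,0,0.083],[0.009,-0.008,0,0.165],[0.014,-0.011,0,0.245],[0.02,-0.012,0,0.33]]' >/dev/null
python3 -c "from h import *;st()"
python3 -m crank '[[0.003,0,0,0.03],[0.005,0,0,0.06],[0.005,0,0,0.06]]' >/dev/null
python3 -c "from h import *;st()
plan([(90,'p',24,0,57)])"
```

```text
t 14.72 guide xy mm -17.3 83.4 z 56.9 | yaw err deg 3.62 tilt -1.000 | F guide -2.2 0.7 1.0 grip 0.00
t 14.97 guide xy mm -15.5 84.0 z 56.7 | yaw err deg 0.22 tilt -1.000 | F guide -3.9 1.8 2.0 grip -0.00
at [-15.5  24. ] psi 0.2 j7 -1.69
[[np.float64(-0.001), np.float64(0.0), np.float64(-0.001), np.float64(0.004)]]
```

Push on in small steps along guide +x (tool x) until the force climbs.

```bash
python3 -m crank '[[0.002,0,0,0],[0.002,0,0,0]]' >/dev/null; python3 -c "from h import *;st()"
python3 -m crank '[[0.002,0,0,0],[0.002,0,0,0]]' >/dev/null; python3 -c "from h import *;st()"
```

```text
t 15.13 guide xy mm -15.4 83.7 z 56.3 | yaw err deg 0.39 tilt -1.000 | F guide -7.0 2.7 5.6 grip 0.00
t 15.30 guide xy mm -15.3 83.6 z 56.1 | yaw err deg 0.38 tilt -1.000 | F guide -9.8 2.4 7.1 grip -0.00
```

Hard stop reached: the force rose to 10 N with no motion. Back off, lift and look.

```bash
python3 -m crank '[[-0.02,0,0,0],[-0.05,0,0,0],[-0.05,0,-0.08,0],[-0.05,0,-0.16,0],[-0.05,0,-0.25,0]]' >/dev/null
python3 -m crank '[[-0.1,0,-0.03,0],[-0.2,0,-0.06,0],[-0.3,0,-0.1,0],[-0.4,0,-0.1,0],[-0.45,0,-0.1,0]]' >/dev/null
python3 -m crank '[[0,0,0,0],[0,0,0,0]]' >/dev/null
python3 - <<'E'
from h import *
st()
c=imaging.camera("side"); crop(c,"s6",145,195,130,100,6); t=imaging.camera("top"); crop(t,"t6",225,160,150,140,5)
g=json.load(open("g.json"))
k=lambda P:((proj(c,G(g,P))-[145,195])*6+2.5).round(0).tolist()
kt=lambda P:((proj(t,G(g,P))-[225,160])*5+2).round(0).tolist()
for th in (80,90,100): a=np.radians(th); P=[[.035*np.cos(a),.06+.035*np.sin(a),.057],[-.035*np.cos(a),.06-.035*np.sin(a),.057]]; print(th,k(P),kt(P))
E
```

```text
t 16.30 guide xy mm -197.8 82.4 z 197.6 | yaw err deg 0.53 tilt -1.000 | F guide 1.6 -0.4 0.5 grip 0.00
80 [[297.0, 99.0], [372.0, 209.0]] [[186.0, 410.0], [323.0, 376.0]]
90 [[284.0, 105.0], [386.0, 202.0]] [[190.0, 422.0], [319.0, 364.0]]
100 [[272.0, 113.0], [398.0, 194.0]] [[196.0, 433.0], [313.0, 353.0]]
```

View pics/s6.png

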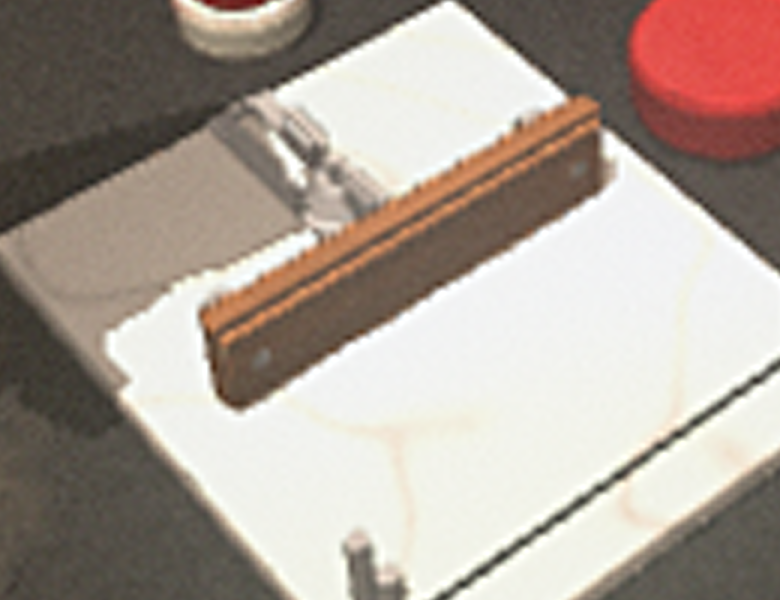

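View pics/t6.png

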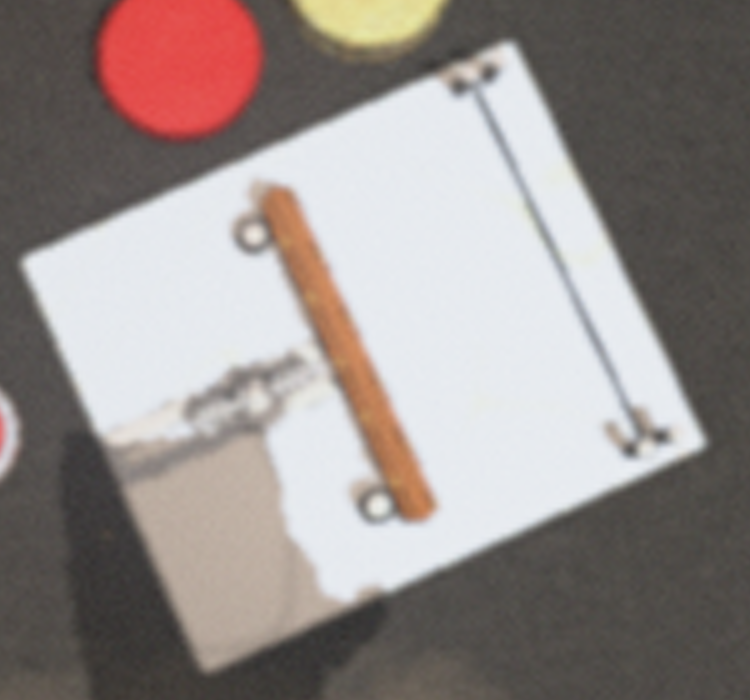

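The fence touches both pins, at (255,232) and (378,504). The wings lie along the guide's y, with tips at about (190,418) and (316,366). The slab and the bystanders are where they were, and the arm is clear.

```bash
python3 -c "
from workcell import manip; print(manip.hand_in())"
```

```text
the job is handed in; nothing more can be done
None
```

The fence is pushed home against both stop pins and the wing nut is screwed down to its hard stop. The last pictures show the guide, timer, tin and pot unmoved, and the job is handed in at about 16 s of the 67 s allowed.

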